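# Set out the opening scene on the play tray

## Robot

A 6-joint arm with a two-finger parallel gripper is mounted at the origin on the work surface. World frame = base frame: x ahead of the robot, y to its left, z up, the work surface at z = 0. Lengths are in m, angles in rad, forces in N, time in s.
With the tool pointing down it reaches from about 0.425 to 0.95 m from the base axis. Payload 3.5 kg.
Tool frame: the origin (TCP) lies at the very end of the fingers, on their centre line; the grasp point (between the pads) lies ctrl.pinch_z behind it (ctrl.pinch_z is the distance from the TCP to the grasp point, in m); z points along the fingers, y is the line along which they close (so a half turn about z gives the same grasp; the last joint's range is limited). The gripper opens to 85 mm and grips with 20 to 120 N. Pads are 22 mm wide; open, the fingers measure 114 mm over their backs; the gripper's body (76 mm by 85 mm) begins 54 mm behind the grasp point. The pads swing forward as they close: fully open they stand 13 mm farther back than shut.
Start: joints at [0.96, 0.286, 1.577, -0, 1.279, -0.15], TCP at [0.3, 0.605, 0.231] pointing down, gripper open.
Joint ranges: [-2.77, 2.77], [-0.9, 2.22], [0.21, 2.48], [-1.53, 4.67], [0.24, 2.81], [-2.84, 2.84]. Speed limits (rad/s): [2.79, 2.79, 3.14, 3.14, 3.14, 3.14].

## Interface

Orientations are given as a unit quaternion [x, y, z, w].
In Python, from plant import ctrl gives the robot as it stands.
- The arm moves only by the tool creep_tool, called after "Call:" by a JSON object that holds its "op" and its "data". Schema: {"type":"object","properties":{"increments":{"type":"array","items":{"type":"array","items":{"type":"number"},"minItems":7,"maxItems":7},"minItems":1,"maxItems":10},"grip_force":{"type":"number"},"only":{"type":"string"},"quiet":{"type":"boolean"},"lines":{"type":"string"}},"required":["increments"],"additionalProperties":false}. increments is a list of rows, 1 to 10 of them, each of 7 numbers: dx, dy, dz in shares of 0.8 m (1.0 is 0.8 m), then a rotation vector rx, ry, rz in normalised numbers (1 is 120 degrees), then the opening from 0.0 (shut) to 1.0 (fully open); each row is the pose to reach, as a shift and turn from the pose commanded when the call began, along the tool's axes at that moment; what a row does not reach only later rows make up. A row lasts 1/8 s, in which the tool goes at most 0.0625 m and 0.188 rad, less where a joint would pass 70% of its speed; a pose out of reach is approached as far as the arm can. The fingers move at their own pace and stop on an object; grip_force is the grip in N (left out, the last holds). Time passes only in rows, so rows that do not move let the fingers close. The tool returns the time, the measured TCP pose, the force, the opening and the grip force at its end. only (a regular expression) keeps the lines of the reply that match it, lines (a string "A,B") keeps lines A to B, and quiet returns only ok. Shift and turn numbers lie between -1 and 1, and a call with a number outside is refused. Input that does not fit is refused with a message, and nothing moves.
- ctrl.get_state(): the state, without advancing time (a new reading comes with each control period).
- ctrl.read_camera(name): name is "scene" or "top"; returns a dict with "pixels" (480x640x3 uint8, red, green, blue), "camera_matrix" (3x3 intrinsics, pixels), "dist_coeffs" ([k1, k2, p1, p2, k3] as OpenCV has them; the pictures are not rectified), "xyz" and "orientation" of the camera in the world. Camera axes: x right, y down, z forward; pixel columns grow to the right and rows downward; lengths in m; the calibration is good to about 2 mm. A picture is of the moment at which its call begins. There is no depth.
- ctrl.sign_off(): hands the job in; it is judged then, once.
Trained networks look in the newest picture that a camera, given by its name, has taken for a name from the list of things; names that differ only in an ending like _2 or _b are one class to them, and where a whole thing is asked for, a point or a joint stands for the part that bears it (a point fixed in the world has none). Each returns a list of dicts, best first, with "conf" (0 to 1); they miss things now and then, are a little off and sometimes report something else, mostly with a low value. They report only what shows in the picture. A call takes as long as a camera call. They do not tell look-alikes from the thing itself.
- ctrl.recognise(camera, thing): "position" ([x, y, z] in m, in world coordinates, good to about 4 mm: the middle of the surface that is visible of it).
- ctrl.masks_of(camera, thing): "region" (480x640 bool, what is visible of it).
- ctrl.mark_of(camera, thing): "position" ([x, y, z] in m, in world coordinates, good to about 4 mm: a listed point, or the origin of a listed thing).
The state is a dict: "time": time; "qpos": joint angles; "dq": joint speeds; "joint_efforts": joint torques, N m; "eef_pos": TCP position; "tcp_rot": TCP orientation; "contact_force": force on the tool from outside, world axes, zero at the start; "wrist_torque": the same for the moment, N m; "opening": opening from 0.0 (shut) to 1.0 (fully open); "finger_force": force on a finger pad.
Only numpy, scipy, OpenCV 4.12 (cv2) and the standard library are available. Lean on these libraries where they do the work, as an engineer would, in place of code of your own. Each camera call takes 0.05 s, during which the arm holds its last target. There are 200 camera calls.

## Task

Set up the opening scene on the cork play tray for the next therapy session, standing each of the four loose pieces upright: the white house on the pale spot between the black plinth and the blue pond, the green tree on the spot directly behind the pond, the painted stone on the spot directly in front of the house, and the gold star on top of the plinth, each in the middle of its place. Behind means farther from the robot, in front means nearer to it, along the rows of spots of the slightly turned tray. Leave the red car, the toadstool and the fence in the tray where they stand.

Things in the scene. Friction and masses are not known exactly. Their poses are not given: they have to be found in the camera images.
- tray: Fixed wooden tray with a cork floor, 290 mm (x) by 310 (y); floor 8 mm above the table, rim 18 mm high. Nine flat pale round spots, 56 mm across: rows at x = -85, 0, 85 mm, columns at y = -100, 0, 100 mm. Plinth and pond cover the ends of the middle row, either way round. Origin: underside, below the middle spot; x points away from the robot (turned up to 0.2 rad), z up.
- plinth: Fixed round black pedestal in the tray, 45 mm high, flat top 58 mm across. Origin: centre of its underside, on the tray floor; axes as the tray's.
- pond: Fixed flat round blue pond with a rim of grey pebbles, 78 mm across, 9 mm high, in the tray. Origin: centre of its underside, on the tray floor; axes as the tray's.
- star: Loose gold star figure, 77 mm high, 0.05 to 0.1 kg: round foot 34 mm across, 8 mm high, thin stem, and an upright five-pointed star 54 mm across (along its y) and 16 mm thick (along its x), centred 50 mm above the origin; grasp it by its flat faces (across x). Starts upright on the table beside the tray. Origin: centre of its underside, z up.
- house: Loose white toy house with a red-brown gable roof, 44 mm along x (between its flat gable ends, best grasped across x), 40 mm along y at the walls and 50 mm at the eaves, 60 mm high, walls 38 mm high, 0.06 to 0.13 kg. Starts upright on the table beside the tray. Origin: centre of its underside, z up, ridge along x.
- tree: Loose green wooden toy tree, 85 mm high, 0.04 to 0.09 kg: round foot 40 mm across, thin trunk, crown 34 mm across with upright sides from 30 to 56 mm above the origin, tapering to the top. Starts upright on the table beside the tray. Origin: centre of its underside, z up.
- stone: Loose round mauve stone painted with a yellow and red flower, 44 mm across, 30 mm high, sides upright from 3 to 18 mm, domed top, flat underside, 0.05 to 0.1 kg. Starts on the table beside the tray. Origin: centre of its underside, z up.
- car: Loose small red toy car, 50 by 31 by 27 mm, standing on one of the two outer spots of the tray's row nearest the robot; to be left alone. Origin: centre of its underside.
- toadstool: Loose white toadstool with an orange cap, 38 mm across, 35 mm high, standing on the other outer spot of the nearest row; to be left alone. Origin: centre of its underside.
- fence: Loose piece of white picket fence on a green base 30 by 70 mm (long side along its y), 30 mm high, standing on the middle spot of the farthest row; to be left alone. Origin: centre of its underside.
Things that resemble listed ones, but are neither listed nor needed, are in the scene too. What is shaped like the house but purple is not meant.

How it is judged:
By the outcome, as a careful person would: the job done as asked, in the order asked, and still so for the second after the job is handed in, with the robot touching nothing.
It also fails if it takes over 101 s, if anything falls off the work surface, if the arm or the gripper's body presses on something with over 40 N, if the wrist force passes 120 N, or if a joint passes its speed limit or range.

## Working session

There is one attempt and no reset: what is moved stays moved. The work goes in short steps, Python scripts to look and compute and a tool call to move; the robot and the scene stay as the last step left them, time stands still between calls to the robot, and variables do not carry over. Pictures are saved under pics/ and viewed, at most 14 in all, crops included, and the job is handed in when it is done.

```bash
ls; mkdir -p pics
```

Run:
```python
from plant import ctrl
import cv2, numpy as np
for c in("top","scene"):
    r=ctrl.read_camera(c); cv2.imwrite(f"pics/{c}0.png",r["pixels"][:,:,::-1]); print(c,r["xyz"],r["orientation"])
    for t in "tray plinth pond star house tree stone car toadstool fence".split():
        print(t,[(np.round(d["position"],3).tolist(),round(d["conf"],2)) for d in ctrl.mark_of(c,t)][:4])
s=ctrl.get_state(); print(s, ctrl.pinch_z)
```

```text
pics
top [ 0.33471952 -0.02148813  0.98951913] [ 0.70573761 -0.70328352  0.06791439 -0.05209955]
tray [([0.554, 0.046, -0.002], 0.8)]
plinth [([0.554, -0.054, 0.008], 0.9)]
pond [([0.549, 0.15, 0.011], 0.57)]
star []
house [([0.46, -0.341, -0.001], 0.95), ([0.481, -0.246, 0.002], 0.91), ([0.372, -0.285, 0.002], 0.59)]
tree [([0.573, -0.313, 0.001], 0.73)]
stone [([0.448, 0.336, 0.001], 0.56)]
car [([0.46, 0.145, 0.008], 0.76)]
toadstool [([0.472, -0.05, 0.01], 0.65), ([0.553, 0.047, -0.003], 0.54)]
fence [([0.631, 0.056, 0.01], 0.88), ([0.47, -0.055, 0.008], 0.68), ([0.459, 0.141, 0.01], 0.53)]
scene [ 1.03093803 -0.73744589  0.61664611] [ 0.83042042  0.29048207 -0.14402423 -0.45307737]
tray [([0.548, 0.047, -0.0], 0.97), ([0.554, -0.053, 0.007], 0.7)]
plinth [([0.554, -0.051, 0.006], 0.61), ([0.552, 0.34, 0.0], 0.49)]
pond [([0.547, 0.145, 0.008], 0.97)]
star [([0.552, 0.341, -0.001], 0.44)]
house [([0.374, -0.288, -0.002], 0.98), ([0.39, -0.431, -0.001], 0.86), ([0.463, -0.345, -0.001], 0.83), ([0.482, -0.251, 0.001], 0.7)]
tree [([0.574, -0.312, -0.002], 0.77), ([0.464, 0.142, 0.0
[... 203 characters left out ...]
time': 1.1, 'qpos': array([ 9.59980493e-01,  2.86266088e-01,  1.57668042e+00,  1.08977874e-05,
        1.27857260e+00, -1.50012423e-01]), 'dq': array([ 0.0010382 , -0.00085248, -0.00045655, -0.00105083,  0.00339562,
       -0.0012303 ]), 'joint_efforts': array([ 1.27368598e-04, -4.05965996e+01, -2.92946488e+01, -1.28670549e-04,
        6.38461406e-04, -1.19911223e-05]), 'eef_pos': array([0.30013053, 0.60460663, 0.23135812]), 'tcp_rot': array([2.28370160e-01, 9.73574378e-01, 3.60855868e-05, 8.81067772e-06]), 'contact_force': array([-0.09635703, -0.62547226,  0.34769753]), 'wrist_torque': array([-0.013691  ,  0.02395601,  0.01750929]), 'finger_force': 0.0, 'opening': 1.0009901820913838} 0.0187
```

View pics/top0.png

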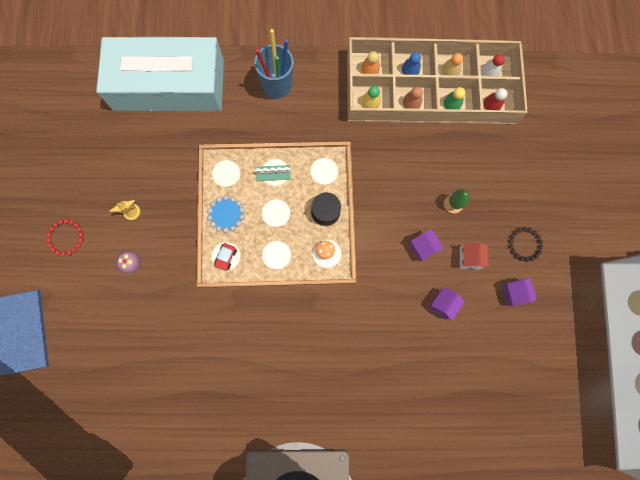

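View pics/scene0.png

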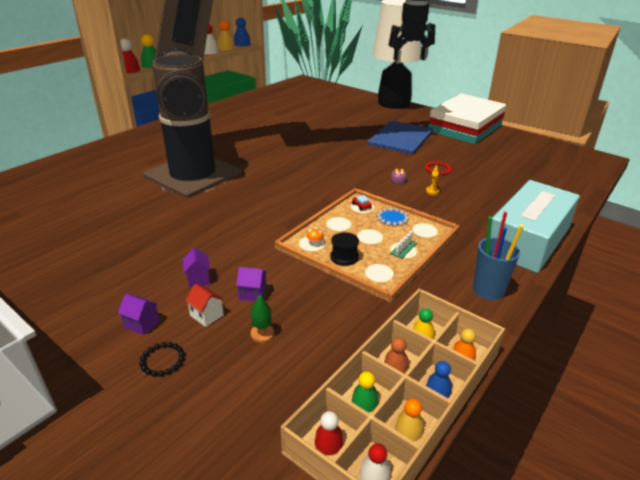

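The top view is rotated so that image up is +x and left is +y. The pond is at (226,213), the plinth at (326,209), and the wanted house with the red roof at (474,257), among three purple look-alikes. The tree is at (457,202), the star at (126,210) and the stone at (128,262). Next I'll fit precise poses from silhouettes.

Create h.py:
```python
from plant import ctrl
import cv2, numpy as np
from scipy.spatial.transform import Rotation as R
from scipy.optimize import minimize
def circ(r,z,n=24,cx=0,cy=0):
    a=np.linspace(0,2*np.pi,n,endpoint=False); return np.c_[cx+r*np.cos(a),cy+r*np.sin(a),np.full(n,z)]
def cone(r0,z0,r1,z1): return np.vstack([circ(r0,z0),circ(r1,z1)])
def star():
    P=[cone(.017,0,.017,.008),cone(.003,.008,.003,.03)]
    o=.0284; i=o*.42
    for k in range(5):
        a=np.pi/2+k*2*np.pi/5; L=[(o*np.cos(a),o*np.sin(a))]+[(i*np.cos(a+s),i*np.sin(a+s)) for s in(-np.pi/5,np.pi/5)]+[(0,0)]
        P.append(np.array([(x,u,.05+v) for u,v in L for x in(-.008,.008)]))
    return P
M=dict(star=star(),
 house=[np.array([(x,y,z) for x in(-.022,.022) for y,z in((-.02,0),(.02,0),(-.02,.038),(.02,.038))]),
        np.array([(x,y,z) for x in(-.022,.022) for y,z in((-.025,.035),(.025,.035),(0,.06))])],
 tree=[cone(.02,0,.02,.008),cone(.004,.0,.004,.03),np.vstack([circ(.017,.03),circ(.017,.056),[[0,0,.085]]])],
 stone=[np.vstack([circ(.02,0),circ(.022,.003),circ(.022,.018),circ(.018,.025),circ(.008,.0295)])])
def proj(c,P):
    Rw=R.from_quat(c["orientation"]).as_matrix(); p=(P-c["xyz"])@Rw
    return cv2.projectPoints(p,np.zeros(3),np.zeros(3),c["camera_matrix"],c["dist_coeffs"])[0][:,0]
def back(c,uv,z):
    n=cv2.undistortPoints(np.array(uv,float).reshape(-1,1,2),c["camera_matrix"],c["dist_coeffs"])[:,0]
    d=np.c_[n,np.ones(len(n))]@R.from_quat(c["orientation"]).as_matrix().T
    return c["xyz"]+d*((z-c["xyz"][2])/d[:,2])[:,None]
def sil(c,parts,x,y,yaw,z0=0):
    S=8; im=np.zeros((480,640),np.uint8); Rz=R.from_euler("z",yaw).as_matrix()
    for P in parts:
        q=proj(c,P@Rz.T+[x,y,z0]); h=cv2.convexHull(q.astype(np.float32))[:,0]
        cv2.fillConvexPoly(im,np.round(h*16).astype(np.int32),255,cv2.LINE_AA,4)
    return im/255.
def fit(name,obs,x,y,yaws,z0=0):
    best=None
    def cost(p): return sum(np.abs(sil(c,M[name],p[0]/1000,p[1]/1000,p[2],z0)-m).sum()/m.sum() for c,m in obs)
    for w in yaws:
        s=minimize(cost,[x*1000,y*1000,w],method="Nelder-Mead",options=dict(initial_simplex=[[x*1000,y*1000,w],[x*1000+6,y*1000,w],[x*1000,y*1000+6,w],[x*1000,y*1000,w+.25]],maxiter=120))
        if best is None or s.fun<best.fun: best=s
    return best.x,best.fun
def mask(cam,name,x,y):
    c=CAM[cam]; uv=proj(c,np.array([[x,y,.03]]))[0]
    L=ctrl.masks_of(cam,name); L=[d["region"] for d in L]
    L=[m for m in L if m.any() and np.hypot(*(np.argwhere(m).mean(0)[::-1]-uv))<25]
    return L[0].astype(float) if L else None
CAM={}
def snap():
    for k in("top","scene"): CAM[k]=ctrl.read_camera(k)
    return CAM
```

Create m1.py:
```python
from h import *
snap()
for n,x,y,yw in(("house",.46,-.343,np.arange(0,3.1,.5)),("tree",.574,-.313,[0]),("stone",.448,.335,[0]),("star",.552,.341,np.arange(0,3.1,.5))):
    ms={k:mask(k,n,x,y) for k in CAM}
    obs=[(CAM[k],m) for k,m in ms.items() if m is not None]
    print(n,[int(m.sum()) for c,m in obs])
    if obs: print("both",fit(n,obs,x,y,yw))
    for k,m in ms.items():
        if m is not None: print(k,fit(n,[(CAM[k],m)],x,y,yw))
c=CAM["top"]; hsv=cv2.cvtColor(c["pixels"],cv2.COLOR_RGB2HSV)
m=((hsv[...,1]<80)&(hsv[...,2]>190)).astype(np.uint8); m[:140]=0;m[290:]=0;m[:,:195]=0;m[:,355:]=0
n,l,st,ce=cv2.connectedComponentsWithStats(m)
for i in range(1,n):
    if st[i,4]>60: print(st[i],ce[i].round(1),back(c,ce[i],.008)[0].round(4))
im=c["pixels"][:,:,::-1]
cv2.imwrite("pics/crop1.png",np.hstack([cv2.resize(im[190:330,400:560],None,fx=2.5,fy=2.5,interpolation=2),cv2.resize(im[170:310,70:230],None,fx=2.5,fy=2.5,interpolation=2)]))
```

```bash
python3 m1.py
```

```text
house [673, 1053]
both (array([ 459.42488507, -341.61952908,    3.15494928]), np.float64(0.2191475657528547))
top (array([ 459.50066169, -341.70514469,    3.1790911 ]), np.float64(0.13215045304897588))
scene (array([ 458.80671867, -341.62030242,    3.05866274]), np.float64(0.07982794257304061))
tree [454, 838]
both (array([ 5.70339709e+02, -3.13673298e+02,  1.29124331e-01]), np.float64(0.18791212846308922))
top (array([ 5.70608050e+02, -3.13782331e+02,  3.39544630e-01]), np.float64(0.10380927701477066))
scene (array([ 5.69870713e+02, -3.13494745e+02,  1.54384026e-01]), np.float64(0.07725209415508447))
stone [397, 173]
both (array([4.46008716e+02, 3.36149524e+02, 1.28303869e-01]), np.float64(0.6113583372517044))
top (array([4.46726041e+02, 3.35117996e+02, 1.58350512e-01]), np.float64(0.2477996740257816))
scene (array([4.45065499e+02, 3.37997779e+02, 1.17837411e-01]), np.float64(0.356092032188598))
star [402, 181]
both (array([550.43834967, 337.14838883,   3.55391741]), np.float64(1.0256345830160216))
top (array([550.42126385, 337.24224604,   3.23557904]), np.float64(0.2877963125548727))
scene (array([552.30466802, 334.95658603,   3.56810949]), np.float64(0.6405156537753223))
[310 156  29  29 625] [323.9 170.7] [ 0.6371 -0.0494  0.008 ]
[263 159  24   8 136] [274.6 162.6] [0.6536 0.0516 0.008 ]
[212 160  29  27 625] [225.7 173. ] [0.6308 0.1503 0.008 ]
[255 165  36   8 118] [272.4 168.8] [0.6403 0.0556 0.008 ]
[264 180  23   7  93] [275.4 182.3] [0.6118 0.0492 0.008 ]
[261 199  30  28 659] [275.4 212.5] [0.5492 0.0479 0.008 ]
[312 239  30  29 366] [328.7 256.8] [ 0.4601 -0.0589  0.008 ]
[262 240  30  30 685] [276.1 254.6] [0.4642 0.0451 0.008 ]
[211 242  30  29 429] [225.9 254.3] [0.4642 0.1442 0.008 ]
```

View pics/crop1.png

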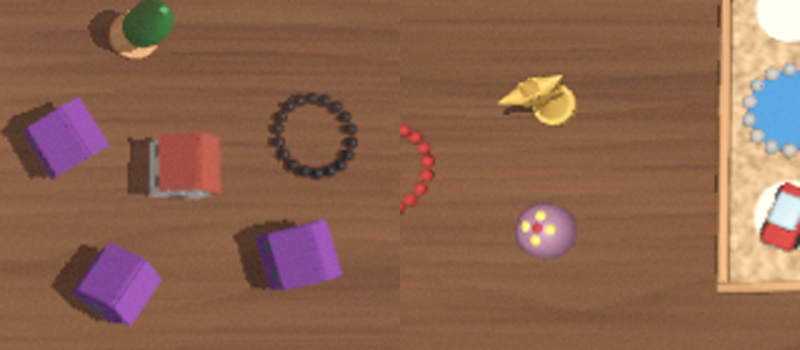

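Create m2.py:
```python
from h import *
snap()
s=CAM["scene"]
t=CAM["top"]; ov=t["pixels"][:,:,::-1].copy(); ov2=s["pixels"][:,:,::-1].copy()
def draw(im,c,n,x,y,w):
    cs,_=cv2.findContours((sil(c,M[n],x,y,w)>.5).astype(np.uint8),0,1); cv2.drawContours(im,cs,-1,(255,255,0),1)
# star by colour in both cameras
obs=[]
for k,(r0,r1,c0,c1) in dict(top=(190,230,100,150),scene=(150,205,415,450)).items():
    c=CAM[k]; h=cv2.cvtColor(c["pixels"],cv2.COLOR_RGB2HSV); m=np.zeros((480,640))
    m[r0:r1,c0:c1]=((h[...,0]>17)&(h[...,0]<32)&(h[...,1]>150)&(h[...,2]>80))[r0:r1,c0:c1]
    obs.append((c,m)); print(k,m.sum(),fit("star",[(c,m)],.552,.338,np.arange(0,3.1,.5)))
p,f=fit("star",obs,.552,.338,np.arange(0,3.1,.4)); print("star both",p,f)
for im,c in((ov,t),(ov2,s)):
    draw(im,c,"star",p[0]/1e3,p[1]/1e3,p[2]); draw(im,c,"house",.4594,-.3416,3.155); draw(im,c,"tree",.5703,-.3137,0); draw(im,c,"stone",.4467,.3351,0)
z=lambda im,r,c:cv2.resize(im[r:r+75,c:c+100],None,fx=4,fy=4,interpolation=2)
cv2.imwrite("pics/ov1.png",np.vstack([np.hstack([z(ov,195,420),z(ov,195,90)]),np.hstack([z(ov2,270,185),z(ov2,140,370)])]))
```

```bash
python3 m2.py
```

```text
top 223.0 (array([548.04202761, 337.89052205,   2.60372202]), np.float64(1.1870218939593773))
scene 193.0 (array([5.49071256e+02, 3.40700018e+02, 4.15827035e-01]), np.float64(0.533373971350198))
star both [549.85269603 338.46567446   3.51202971] 2.0080554390022
```

View pics/ov1.png

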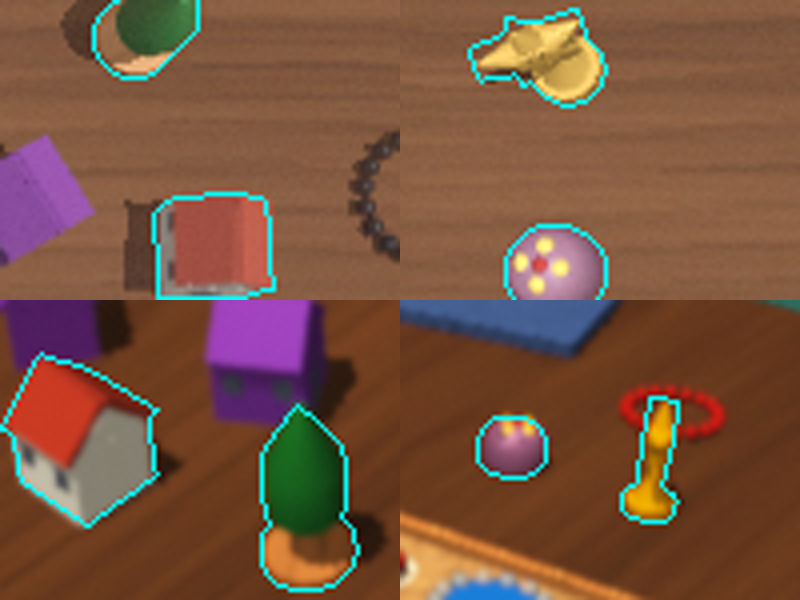

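The overlays line up with the house, tree, stone and star. The three spots I read give the tray centre at (0.549, 0.048) and yaw 0.032. I'll start moving, and turn the tool so that its y lies along world x.

Careful with the scale: shifts go in shares of 0.8 m and turns go in shares of 120 degrees. That gives: -0.359 m / 0.8 = -0.4488, 0.03 m / 0.8 = 0.0375, 1.08 rad / 2.0944 = 0.5157.

Call:
{"op": "creep_tool", "data": {"increments": [[-0.225,-0.1713,0.0188,0,0,0.2626,1],[-0.4488,-0.3425,0.0375,0,0,0.5157,1],[-0.4488,-0.3425,0.0375,0,0,0.5157,1],[-0.4488,-0.3425,0.0375,0,0,0.5157,1],[-0.4488,-0.3425,0.0375,0,0,0.5157,1],[-0.4488,-0.3425,0.0375,0,0,0.5157,1],[-0.4488,-0.3425,0.0375,0,0,0.5157,1],[-0.4488,-0.3425,0.0375,0,0,0.5157,1],[-0.4488,-0.3425,0.0375,0,0,0.5157,1],[-0.4488,-0.3425,0.0375,0,0,0.5157,1]], "grip_force": 30}}

```text
time: 2.95
eef_pos: [0.4993, 0.2008, 0.2014]
tcp_rot: [0.696, 0.718, 0.0, -0.0]
contact_force: [-0.6, -0.1, -0.7]
opening: 1.0
finger_force: 0.0
```

Create to.py:
```python
import sys,numpy as np
from plant import ctrl
from scipy.spatial.transform import Rotation as R
# target x y z (of TCP), optional yaw of tool y -> shift and rz in tool axes
a=[float(v) for v in sys.argv[1:]]
s=ctrl.get_state(); r=R.from_quat(s["tcp_rot"]); m=r.as_matrix()
print("yaw_y",round(np.arctan2(m[1,1],m[0,1]),4),"q",s["qpos"].round(2),"z-axis",m[:,2].round(4))
d=np.array(a[:3])-s["eef_pos"]; print("shift",(m.T@d).round(4))
if len(a)>3:
    w=a[3]; y=np.array([np.cos(w),np.sin(w),0]); z=np.array([0,0,-1.]); g=np.c_[np.cross(y,z),y,z]
    print("rot",R.from_matrix(m.T@g).as_rotvec().round(4))
```

```bash
python3 to.py .4594 -.3416 .13 .013
```

```text
yaw_y 0.0315 q [0.19 0.01 1.94 0.   1.19 0.16] z-axis [-2.e-04  5.e-04 -1.e+00]
shift [-0.5409 -0.0569  0.0711]
rot [-0.0002 -0.0005  0.0185]
```

Scaled: -0.541 m / 0.8 = -0.6763, -0.27 m / 0.8 = -0.3375, 0.018 rad / 2.0944 = 0.0086.

Call:
{"op": "creep_tool", "data": {"increments": [[-0.3375,-0.035,0.0375,0,0,0.0086,1],[-0.6763,-0.0713,0.0888,0,0,0.0086,1],[-0.6763,-0.0713,0.0888,0,0,0.0086,1],[-0.6763,-0.0713,0.0888,0,0,0.0086,1],[-0.6763,-0.0713,0.0888,0,0,0.0086,1],[-0.6763,-0.0713,0.0888,0,0,0.0086,1],[-0.6763,-0.0713,0.0888,0,0,0.0086,1],[-0.6763,-0.0713,0.0888,0,0,0.0086,1],[-0.6763,-0.0713,0.0888,0,0,0.0086,1],[-0.6763,-0.0713,0.0888,0,0,0.0086,1]]}}

```text
time: 4.2
eef_pos: [0.4595, -0.3444, 0.13]
tcp_rot: [0.703, 0.711, -0.0, -0.0]
contact_force: [0.0, 0.6, 1.6]
opening: 1.002
finger_force: 0.0
```

```bash
python3 to.py .4594 -.3416 .012 .013
```

```text
yaw_y 0.0105 q [-0.82  0.17  1.91 -0.    1.06 -0.83] z-axis [-1.e-04  1.e-04 -1.e+00]
shift [ 2.80e-03 -1.00e-04  1.18e-01]
rot [-0.0001 -0.0001 -0.0025]
```

Scaled: 0.06 m / 0.8 = 0.075, 0.03 m / 0.8 = 0.0375.

Call:
{"op": "creep_tool", "data": {"increments": [[0,0,0.0375,0,0,0,1],[0,0,0.075,0,0,0,1],[0,0,0.075,0,0,0,1]]}}

```text
time: 4.58
eef_pos: [0.4585, -0.3392, 0.0678]
tcp_rot: [0.702, 0.712, 0.0, -0.003]
contact_force: [0.9, 0.6, -0.3]
opening: 0.996
finger_force: 0.0
```

```bash
python3 to.py .4594 -.3416 .012 .013
```

```text
yaw_y 0.0148 q [-0.81  0.25  1.94  0.    0.95 -0.83] z-axis [-0.0042  0.005  -1.    ]
shift [-0.0027  0.0011  0.0558]
rot [-0.0041 -0.005   0.0018]
```

Scaled: 0.058 m / 0.8 = 0.0725, 0.04 m / 0.8 = 0.05.

Call:
{"op": "creep_tool", "data": {"increments": [[0,0,0.025,0,0,0,1],[0,0,0.05,0,0,0,1],[0,0,0.0725,0,0,0,1],[0,0,0.0725,0,0,0,1],[0,0,0.0725,0,0,0,1]]}}

```text
time: 5.2
eef_pos: [0.4592, -0.3432, 0.0125]
tcp_rot: [0.703, 0.711, -0.0, 0.0]
contact_force: [0.6, -1.5, 1.6]
opening: 0.998
finger_force: 0.0
```

```bash
python3 to.py .4594 -.3416 .012 .013
```

```text
yaw_y 0.0117 q [-0.82  0.34  1.95  0.    0.84 -0.83] z-axis [ 2.e-04 -2.e-04 -1.e+00]
shift [0.0016 0.0002 0.0005]
rot [ 0.0002  0.0002 -0.0013]
```

Scaled: 0.001 m / 0.8 = 0.0013.

Call:
{"op": "creep_tool", "data": {"increments": [[0.0013,0,0,0,0,0,0.4],[0.0013,0,0,0,0,0,0],[0.0013,0,0,0,0,0,0],[0.0013,0,0,0,0,0,0],[0.0013,0,0,0,0,0,0],[0.0013,0,0,0,0,0,0]], "grip_force": 30}}

```text
time: 5.95
eef_pos: [0.4595, -0.3424, 0.0131]
tcp_rot: [0.703, 0.711, -0.0, 0.001]
contact_force: [1.0, 0.9, 4.9]
opening: 0.513
finger_force: 32.0
```

```bash
python3 to.py .4594 -.3416 .012 .013
```

```text
yaw_y 0.012 q [-0.82  0.34  1.95  0.    0.84 -0.83] z-axis [ 9.e-04 -1.e-03 -1.e+00]
shift [ 0.0008 -0.0001  0.0011]
rot [ 0.0009  0.001  -0.001 ]
```

Scaled: 0.37 m / 0.8 = 0.4625, 0.05 m / 0.8 = 0.0625.

Call:
{"op": "creep_tool", "data": {"increments": [[0,0,-0.025,0,0,0,0],[0,0,-0.075,0,0,0,0],[0.0375,0.0088,-0.125,0,0,0,0],[0.1,0.0225,-0.1375,0,0,0,0],[0.1625,0.035,-0.1375,0,0,0,0],[0.225,0.05,-0.1375,0,0,0,0],[0.2875,0.0625,-0.1375,0,0,0,0],[0.35,0.075,-0.1375,0,0,0,0],[0.4125,0.0875,-0.1375,0,0,0,0],[0.4625,0.1,-0.1375,0,0,0,0]]}}

```text
time: 7.2
eef_pos: [0.5341, 0.0311, 0.1227]
tcp_rot: [0.702, 0.712, -0.0, -0.0]
contact_force: [0.3, 0.3, 0.3]
opening: 0.509
finger_force: 31.5
```

```bash
python3 to.py .5491 .0478 .022 .032
```

```text
yaw_y 0.013 q [-0.13  0.1   2.01  0.    1.04 -0.14] z-axis [-4.e-04  1.e-04 -1.e+00]
shift [0.0165 0.0152 0.1007]
rot [-0.0004 -0.0001 -0.019 ]
```

Call:
{"op": "creep_tool", "data": {"increments": [[0,0,0,0,0,0,0],[0,0,0,0,0,0,0]]}}

```text
time: 7.45
eef_pos: [0.5342, 0.0288, 0.1224]
tcp_rot: [0.703, 0.712, -0.0, -0.0]
contact_force: [-0.9, 0.0, -0.3]
opening: 0.516
finger_force: 31.5
```

```bash
python3 to.py .5491 .0478 .022 .032
```

Create m3.py:
```python
from h import *
import sys
n=sys.argv[1]; s0=ctrl.get_state(); x,y,z=s0["eef_pos"]; z0=float(sys.argv[2]); snap(); w=float(sys.argv[3])
if len(sys.argv)>5: x,y=float(sys.argv[4]),float(sys.argv[5])
for k in CAM:
    m=mask(k,n,x,y) if z0<.03 else None
    if z0>=.03:
        uv=proj(CAM[k],np.array([[x,y,z0+.03]]))[0]; L=[d["region"] for d in ctrl.masks_of(k,n)]
        L=[q for q in L if q.any() and np.hypot(*(np.argwhere(q).mean(0)[::-1]-uv))<25]; m=L[0].astype(float) if L else None
    if m is not None:
        p,f=fit(n,[(CAM[k],m)],x,y,[w],z0); print(k,int(m.sum()),p.round(2),round(f,2))
    else: print(k,"none")
```

```bash
python3 m3.py house 0.111 0.02
```

```text
yaw_y 0.0125 q [-0.14  0.1   2.01 -0.    1.04 -0.15] z-axis [-5.e-04 -4.e-04 -1.e+00]
shift [0.0189 0.0152 0.1004]
rot [-0.0005  0.0004 -0.0195]
top none
scene 655 [530.49  20.67   0.56] 0.22
```

Scaled: 0.099 m / 0.8 = 0.1238, 0.018 m / 0.8 = 0.0225, -0.019 rad / 2.0944 = -0.0091.

Call:
{"op": "creep_tool", "data": {"increments": [[0.0225,0.0188,0.025,0,0,-0.0091,0],[0.0225,0.0188,0.0625,0,0,-0.0091,0],[0.0225,0.0188,0.1,0,0,-0.0091,0],[0.0225,0.0188,0.1125,0,0,-0.0091,0],[0.0225,0.0188,0.1188,0,0,-0.0091,0],[0.0225,0.0188,0.1225,0,0,-0.0091,0],[0.0225,0.0188,0.1238,0,0,-0.0091,0],[0.0225,0.0188,0.1238,0,0,-0.0091,0]]}}

```text
time: 8.65
eef_pos: [0.5499, 0.0472, 0.024]
tcp_rot: [0.696, 0.718, 0.0, 0.0]
contact_force: [0.5, -0.3, -1.4]
opening: 0.509
finger_force: 31.5
```

```bash
python3 to.py .5491 .0470 .022 .032
```

```text
yaw_y 0.031 q [-0.1   0.29  2.   -0.    0.85 -0.13] z-axis [ 1.2e-03 -1.0e-04 -1.0e+00]
shift [-0.0001 -0.0008  0.002 ]
rot [ 0.0012  0.0002 -0.001 ]
```

Scaled: 0.002 m / 0.8 = 0.0025, -0.001 m / 0.8 = -0.0013.

Call:
{"op": "creep_tool", "data": {"increments": [[0,-0.0013,0.0013,0,0,0,0],[0,-0.0013,0.0025,0,0,0,0],[0,-0.0013,0.0025,0,0,0,0]]}}

```text
time: 9.02
eef_pos: [0.5483, 0.0472, 0.0212]
tcp_rot: [0.696, 0.718, -0.0, -0.0]
contact_force: [-0.4, 0.4, -0.8]
opening: 0.512
finger_force: 31.5
```

```bash
python3 to.py .5491 .0470 .022 .032
```

```text
yaw_y 0.0311 q [-0.1   0.29  2.01 -0.    0.85 -0.13] z-axis [-2.e-04  0.e+00 -1.e+00]
shift [-0.0002  0.0008 -0.0008]
rot [-0.0002 -0.     -0.0009]
```

Call:
{"op": "creep_tool", "data": {"increments": [[0,0,0.0013,0,0,0,0],[0,0,0.0013,0,0,0,0],[0,0,0.0013,0,0,0,0.6],[0,0,0.0013,0,0,0,0.68],[0,0,0.0013,0,0,0,0.68],[0,0,-0.0375,0,0,0,0.68],[0,0,-0.1,0,0,0,0.68],[0,0,-0.15,0,0,0,0.68],[0,0,-0.1625,0,0,0,0.68]]}}

```text
time: 10.15
eef_pos: [0.5504, 0.047, 0.1547]
tcp_rot: [0.696, 0.718, 0.002, 0.003]
contact_force: [-0.1, -0.0, 0.1]
opening: 0.676
finger_force: 0.0
```

```bash
python3 to.py .5703 -.3137 .13 .02
```

```text
yaw_y 0.0311 q [-0.1   0.09  1.95 -0.    1.09 -0.13] z-axis [ 6.4e-03 -6.0e-04 -1.0e+00]
shift [-0.3611  0.0086  0.0251]
rot [0.0064 0.0008 0.0111]
```

Scaled: -0.361 m / 0.8 = -0.4513, -0.18 m / 0.8 = -0.225.

Call:
{"op": "creep_tool", "data": {"increments": [[-0.225,0.0063,0,0,0,0,0.9],[-0.4513,0.0125,0.025,0,0,0,0.9],[-0.4513,0.0125,0.025,0,0,0,0.9],[-0.4513,0.0125,0.025,0,0,0,0.9],[-0.4513,0.0125,0.025,0,0,0,0.9],[-0.4513,0.0125,0.025,0,0,0,0.9],[-0.4513,0.0125,0.025,0,0,0,0.9],[-0.4513,0.0125,0.025,0,0,0,0.9],[-0.4513,0.0125,0.025,0,0,0,0.9]]}}

```text
time: 11.28
eef_pos: [0.5694, -0.3116, 0.1306]
tcp_rot: [0.695, 0.719, 0.0, -0.001]
contact_force: [-0.3, 1.5, -0.4]
opening: 0.905
finger_force: 0.0
```

Run:
```python
import subprocess
```

```bash
python3 m3.py house 0.008 0.03 .549 .048; python3 m3.py tree 0 0 .5703 -.3137;  python3 to.py .5703 -.3137 .022 .03
```

```text
top 666 [ 5.4721e+02  4.5750e+01 -5.0000e-02] 0.14
scene 651 [5.4736e+02 4.5730e+01 2.2000e-01] 0.13
top none
scene 816 [ 5.6955e+02 -3.1353e+02  2.0000e-01] 0.11
yaw_y 0.0315 q [-0.66  0.33  1.72 -0.    1.1  -0.69] z-axis [ 2.e-04 -2.e-04 -1.e+00]
shift [-0.0007  0.0005  0.1095]
rot [0.0002 0.0002 0.0015]
```

Scaled: 0.109 m / 0.8 = 0.1363, 0.09 m / 0.8 = 0.1125.

Call:
{"op": "creep_tool", "data": {"increments": [[-0.0013,0,0.0625,0,0,0,0.9],[-0.0013,0,0.1125,0,0,0,0.9],[-0.0013,0,0.1363,0,0,0,0.9],[-0.0013,0,0.1363,0,0,0,0.9],[-0.0013,0,0.1363,0,0,0,0.4],[-0.0013,0,0.1363,0,0,0,0],[-0.0013,0,0.1363,0,0,0,0],[-0.0013,0,0.1363,0,0,0,0],[-0.0013,0,0.1363,0,0,0,0],[-0.0013,0,0.1363,0,0,0,0]], "grip_force": 30}}

```text
time: 12.92
eef_pos: [0.5709, -0.3153, 0.0245]
tcp_rot: [0.696, 0.718, 0.0, 0.002]
contact_force: [-0.9, -0.2, 6.2]
opening: 0.388
finger_force: 30.4
```

```bash
python3 to.py .5703 -.3137 .022 .03
```

```text
yaw_y 0.031 q [-0.66  0.47  1.75  0.    0.92 -0.69] z-axis [ 0.0029 -0.0022 -1.    ]
shift [ 0.0016 -0.0006  0.0025]
rot [0.0028 0.0023 0.001 ]
```

Scaled: 0.38 m / 0.8 = 0.475, 0.05 m / 0.8 = 0.0625.

Call:
{"op": "creep_tool", "data": {"increments": [[0,0,-0.025,0,0,0,0],[0,0,-0.075,0,0,0,0],[0.0375,0.0063,-0.125,0,0,0,0],[0.1,0.015,-0.1375,0,0,0,0],[0.1625,0.025,-0.1375,0,0,0,0],[0.225,0.0375,-0.1375,0,0,0,0],[0.2875,0.05,-0.1375,0,0,0,0],[0.35,0.0625,-0.1375,0,0,0,0],[0.4125,0.0688,-0.1375,0,0,0,0],[0.475,0.0788,-0.1375,0,0,0,0]]}}

```text
time: 14.18
eef_pos: [0.6205, 0.0691, 0.1331]
tcp_rot: [0.696, 0.718, -0.0, 0.0]
contact_force: [0.8, -0.3, -0.7]
opening: 0.387
finger_force: 30.0
```

Call:
{"op": "creep_tool", "data": {"increments": [[0.0625,0.0088,0,0,0,0,0],[0.0938,0.0125,0,0,0,0,0],[0.1025,0.0138,0,0,0,0,0],[0.1025,0.0138,0,0,0,0,0],[0.1025,0.0138,0,0,0,0,0]]}}

```text
time: 14.8
eef_pos: [0.6292, 0.1484, 0.1324]
tcp_rot: [0.697, 0.718, -0.0, 0.0]
contact_force: [-0.3, -0.6, -1.2]
opening: 0.386
finger_force: 30.0
```

```bash
python3 to.py .6310 .149 .0325 .03
python3 m3.py tree 0.11 0.0
```

```text
yaw_y 0.0297 q [ 0.08  0.32  1.73 -0.    1.1   0.05] z-axis [-3.e-04 -4.e-04 -1.e+00]
shift [0.0005 0.0018 0.0999]
rot [-0.0003  0.0004 -0.0003]
top 56 [600.2  122.5    1.14] 9.83
scene 515 [6.303e+02 1.451e+02 5.000e-02] 0.24
```

Scaled: 0.1 m / 0.8 = 0.125, 0.099 m / 0.8 = 0.1238.

Call:
{"op": "creep_tool", "data": {"increments": [[0,0.0013,0.0375,0,0,0,0],[0,0.0025,0.075,0,0,0,0],[0,0.0025,0.1063,0,0,0,0],[0,0.0025,0.1163,0,0,0,0],[0,0.0025,0.1213,0,0,0,0],[0,0.0025,0.1238,0,0,0,0],[0,0.0025,0.125,0,0,0,0],[0,0.0025,0.125,0,0,0,0]]}}

```text
time: 16.0
eef_pos: [0.6317, 0.1498, 0.033]
tcp_rot: [0.696, 0.718, 0.0, 0.0]
contact_force: [-0.7, 0.0, -0.1]
opening: 0.383
finger_force: 30.1
```

```bash
python3 to.py .6310 .149 .0325 .03
```

```text
yaw_y 0.0311 q [ 0.08  0.45  1.76 -0.    0.93  0.05] z-axis [ 1.1e-03  1.0e-04 -1.0e+00]
shift [-0.0008 -0.0007  0.0005]
rot [ 0.0011 -0.      0.0011]
```

Then open a bit and lift clear; next, the stone (tool turned to close along y).

Scaled: -0.12 m / 0.8 = -0.15, -0.08 m / 0.8 = -0.1.

Call:
{"op": "creep_tool", "data": {"increments": [[0,0,0.0013,0,0,0,0],[0,0,0.0013,0,0,0,0],[0,0,0.0013,0,0,0,0.45],[0,0,0.0013,0,0,0,0.6],[0,0,0.0013,0,0,0,0.6],[0,0,-0.0375,0,0,0,0.6],[0,0,-0.1,0,0,0,0.6],[0,0,-0.15,0,0,0,0.6],[0,0,-0.15,0,0,0,0.6],[0,0,-0.15,0,0,0,0.6]]}}

```text
time: 17.25
eef_pos: [0.6306, 0.1497, 0.1514]
tcp_rot: [0.696, 0.718, -0.001, -0.0]
contact_force: [0.1, -0.2, -0.7]
opening: 0.602
finger_force: 0.0
```

```bash
python3 to.py .4465 .3355 .1 1.57
```

```text
yaw_y 0.031 q [0.08 0.3  1.71 0.   1.13 0.05] z-axis [-1.5e-03 -1.0e-04 -1.0e+00]
shift [ 0.1914 -0.1782  0.0516]
rot [-1.200e-03 -1.100e-03 -1.539e+00]
```

Scaled: 0.191 m / 0.8 = 0.2388, 0.03 m / 0.8 = 0.0375, -1.539 rad / 2.0944 = -0.7348.

Call:
{"op": "creep_tool", "data": {"increments": [[0.1125,-0.1125,0,0,0,-0.382,0.8],[0.2388,-0.2225,0.0375,0,0,-0.7348,0.8],[0.2388,-0.2225,0.0375,0,0,-0.7348,0.8],[0.2388,-0.2225,0.0375,0,0,-0.7348,0.8],[0.2388,-0.2225,0.0375,0,0,-0.7348,0.8],[0.2388,-0.2225,0.0375,0,0,-0.7348,0.8],[0.2388,-0.2225,0.0375,0,0,-0.7348,0.8],[0.2388,-0.2225,0.0375,0,0,-0.7348,0.8],[0.2388,-0.2225,0.0375,0,0,-0.7348,0.8],[0.2388,-0.2225,0.0375,0,0,-0.7348,0.8]]}}

```text
time: 18.5
eef_pos: [0.4462, 0.3345, 0.1201]
tcp_rot: [0.001, 1.0, -0.001, -0.002]
contact_force: [0.3, -1.1, 0.0]
opening: 0.801
finger_force: 0.0
```

Call:
{"op": "creep_tool", "data": {"increments": [[0,0,0,0,0,0,0.8],[0,0,0,0,0,0,0.8]]}}

```text
time: 18.75
eef_pos: [0.4472, 0.335, 0.1218]
tcp_rot: [0.001, 1.0, -0.0, -0.0]
contact_force: [-0.6, -0.8, -0.6]
opening: 0.8
finger_force: 0.0
```

```bash
python3 to.py .4465 .3355 .0 1.57
python3 m3.py tree 0.008 0 .631 .1505;python3 m3.py stone 0 0 .4465 .3355
```

```text
yaw_y 1.5696 q [ 0.46  0.15  1.95  0.    1.04 -1.11] z-axis [-8.e-04 -4.e-04 -1.e+00]
shift [0.0006 0.0005 0.1218]
rot [-0.0004 -0.0008 -0.0004]
top 438 [ 6.2934e+02  1.5082e+02 -5.0000e-02] 0.12
scene 494 [ 6.3097e+02  1.5155e+02 -2.2000e-01] 0.12
top 332 [4.4589e+02 3.3494e+02 2.4000e-01] 0.5
scene 191 [4.4743e+02 3.3842e+02 1.4000e-01] 0.23
```

Scaled: 0.119 m / 0.8 = 0.1488, 0.118 m / 0.8 = 0.1475.

Call:
{"op": "creep_tool", "data": {"increments": [[0,0,0.05,0,0,0,0.8],[0,0,0.1,0,0,0,0.8],[0,0,0.1375,0,0,0,0.8],[0,0,0.1475,0,0,0,0.8],[0,0,0.1488,0,0,0,0.8],[0,0,0.1488,0,0,0,0.8]]}}

```text
time: 19.9
eef_pos: [0.4486, 0.3358, 0.0049]
tcp_rot: [0.0, 1.0, 0.001, 0.001]
contact_force: [0.4, -0.4, -0.1]
opening: 0.8
finger_force: 0.0
```

```bash
python3 to.py .4465 .3355 .0 1.57
```

```text
yaw_y 1.57 q [ 0.46  0.33  1.99 -0.    0.82 -1.11] z-axis [ 0.0026  0.0013 -1.    ]
shift [ 0.0021 -0.0003  0.0049]
rot [0.0013 0.0026 0.    ]
```

Call:
{"op": "creep_tool", "data": {"increments": [[0,0,0,0,0,0,0.6],[0,0,0,0,0,0,0.4],[0,0,0,0,0,0,0.2],[0,0,0,0,0,0,0.2],[0,0,0,0,0,0,0.2]], "grip_force": 30}}

```text
time: 20.52
eef_pos: [0.4483, 0.3356, 0.0048]
tcp_rot: [0.0, 1.0, 0.0, 0.001]
contact_force: [-2.0, -1.2, 6.2]
opening: 0.492
finger_force: 30.6
```

```bash
python3 to.py .4465 .3355 .0 1.57
```

```text
yaw_y 1.5701 q [ 0.46  0.33  1.99 -0.    0.82 -1.11] z-axis [ 1.7e-03  9.0e-04 -1.0e+00]
shift [ 0.0018 -0.0001  0.0048]
rot [0.0009 0.0017 0.0001]
```

Scaled: 0.004 m / 0.8 = 0.005, 0.002 m / 0.8 = 0.0025.

Call:
{"op": "creep_tool", "data": {"increments": [[0,0,0,0,0,0,0.65],[0.0013,0,0.0025,0,0,0,0.65],[0.0013,0,0.005,0,0,0,0.65],[0.0013,0,0.005,0,0,0,0.65],[0.0013,0,0.005,0,0,0,0.4],[0.0013,0,0.005,0,0,0,0.2],[0.0013,0,0.005,0,0,0,0.2],[0.0013,0,0.005,0,0,0,0.2],[0.0013,0,0.005,0,0,0,0.2]], "grip_force": 30}}

```text
time: 21.65
eef_pos: [0.4465, 0.3352, -0.0007]
tcp_rot: [0.0, 1.0, 0.0, 0.0]
contact_force: [1.0, 0.7, 0.3]
opening: 0.5
finger_force: 30.6
```

```bash
python3 to.py .4465 .3355 .0 1.57
```

```text
yaw_y 1.57 q [ 0.46  0.34  1.99 -0.    0.81 -1.11] z-axis [ 2.e-04  1.e-04 -1.e+00]
shift [ 0.      0.0003 -0.0007]
rot [0.0001 0.0002 0.    ]
```

Scaled: -0.29 m / 0.8 = -0.3625, -0.09 m / 0.8 = -0.1125.

Call:
{"op": "creep_tool", "data": {"increments": [[0,0,-0.025,0,0,0,0.2],[0,0,-0.075,0,0,0,0.2],[-0.0025,-0.0375,-0.1125,0,0,0,0.2],[-0.0063,-0.1,-0.1125,0,0,0,0.2],[-0.01,-0.1625,-0.1125,0,0,0,0.2],[-0.0138,-0.225,-0.1125,0,0,0,0.2],[-0.0175,-0.2875,-0.1125,0,0,0,0.2],[-0.02,-0.3375,-0.1125,0,0,0,0.2],[-0.022,-0.3625,-0.1125,0,0,0,0.2],[-0.022,-0.3625,-0.1125,0,0,0,0.2]]}}

```text
time: 22.9
eef_pos: [0.4643, 0.0441, 0.0905]
tcp_rot: [0.002, 1.0, -0.0, 0.001]
contact_force: [0.9, 0.4, -1.0]
opening: 0.498
finger_force: 30.8
```

Call:
{"op": "creep_tool", "data": {"increments": [[0,0,0,0,0,0,0.2],[0,0,0,0,0,0,0.2]]}}

```text
time: 23.15
eef_pos: [0.4637, 0.046, 0.0895]
tcp_rot: [-0.0, 1.0, 0.0, 0.0]
contact_force: [-0.5, -1.3, -0.1]
opening: 0.503
finger_force: 30.8
```

```bash
python3 to.py .4641 .0452 .0075 1.57
python3 m3.py stone 0.082 0.0
```

```text
yaw_y 1.5714 q [-0.12 -0.01  2.19  0.    0.96 -1.69] z-axis [ 1.e-04  1.e-04 -1.e+00]
shift [-0.0004 -0.0008  0.082 ]
rot [0.0001 0.0001 0.0014]
top none
scene 205 [ 4.5969e+02  6.0610e+01 -4.0000e-02] 0.65
```

Scaled: 0.082 m / 0.8 = 0.1025, 0.081 m / 0.8 = 0.1013.

Call:
{"op": "creep_tool", "data": {"increments": [[0,0,0.0375,0,0,0,0.2],[0,0,0.075,0,0,0,0.2],[0,0,0.0913,0,0,0,0.2],[0,0,0.0975,0,0,0,0.2],[0,0,0.1,0,0,0,0.2],[0,0,0.1013,0,0,0,0.2],[0,0,0.1025,0,0,0,0.2],[0,0,0.1025,0,0,0,0.2]]}}

```text
time: 24.35
eef_pos: [0.4641, 0.0451, 0.0077]
tcp_rot: [0.0, 1.0, -0.0, 0.0]
contact_force: [-0.1, 1.1, -1.0]
opening: 0.499
finger_force: 30.8
```

```bash
python3 to.py .4641 .0452 .0075 1.57
```

```text
yaw_y 1.57 q [-0.12  0.15  2.21  0.    0.78 -1.69] z-axis [ 7.e-04 -1.e-04 -1.e+00]
shift [-0.      0.0001  0.0002]
rot [-0.0001  0.0007 -0.    ]
```

Scaled: -0.15 m / 0.8 = -0.1875, -0.13 m / 0.8 = -0.1625.

Call:
{"op": "creep_tool", "data": {"increments": [[0,0,0.0013,0,0,0,0.2],[0,0,0.0013,0,0,0,0.58],[0,0,0.0013,0,0,0,0.65],[0,0,0.0013,0,0,0,0.65],[0,0,-0.0375,0,0,0,0.65],[0,0,-0.1,0,0,0,0.65],[0,0,-0.1625,0,0,0,0.65],[0,0,-0.1875,0,0,0,0.65],[0,0,-0.1875,0,0,0,0.65]]}}

```text
time: 25.48
eef_pos: [0.4651, 0.045, 0.1593]
tcp_rot: [0.0, 1.0, -0.0, 0.002]
contact_force: [-0.1, 0.3, -1.1]
opening: 0.649
finger_force: 0.0
```

```bash
python3 to.py .5505 .3375 .13 0.39
```

Run:
```python
from h import *
t=ctrl.read_camera("top"); s=ctrl.read_camera("scene")
z=lambda c,r,q:cv2.resize(c["pixels"][r:r+75,q:q+100,::-1],None,fx=4,fy=4,interpolation=2)
z2=lambda c,r,q:cv2.resize(c["pixels"][r:r+150,q:q+200,::-1],None,fx=2,fy=2,interpolation=2)
cv2.imwrite("pics/mid.png",np.vstack([np.hstack([z2(t,140,180),z(t,170,80)]),np.hstack([z2(s,170,270),z(s,140,390)])]))
```

```text
yaw_y 1.5701 q [-0.12 -0.11  2.14  0.    1.11 -1.69] z-axis [ 4.8e-03 -6.0e-04 -1.0e+00]
shift [-0.085   0.2926  0.0295]
rot [0.0023 0.0045 1.1801]
```

View pics/mid.png

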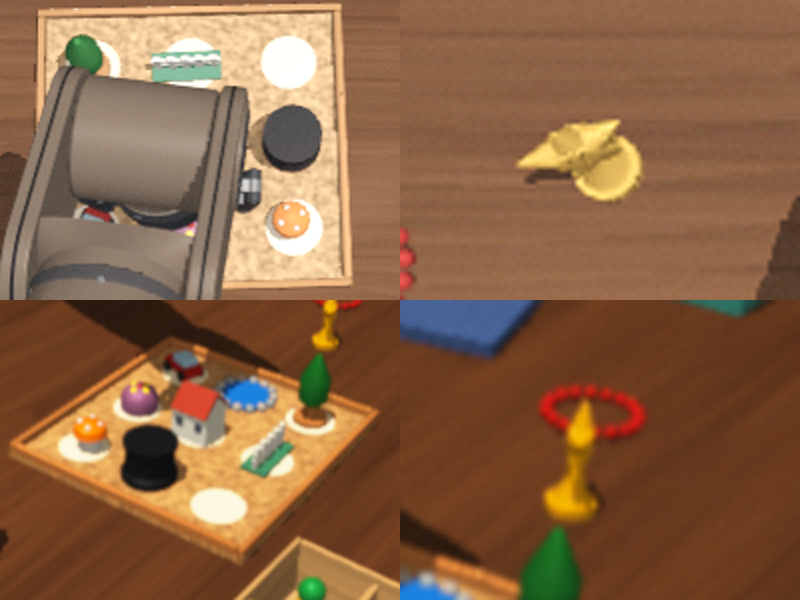

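Scaled: 0.2925 m / 0.8 = 0.3656, 0.14 m / 0.8 = 0.175, 1.16 rad / 2.0944 = 0.5539.

Call:
{"op": "creep_tool", "data": {"increments": [[-0.05,0.175,0,0,0,0.2865,0.6],[-0.1075,0.3656,0.0125,0,0,0.5539,0.6],[-0.1075,0.3656,0.0125,0,0,0.5539,0.6],[-0.1075,0.3656,0.0125,0,0,0.5539,0.6],[-0.1075,0.3656,0.0125,0,0,0.5539,0.6],[-0.1075,0.3656,0.0125,0,0,0.5539,0.6],[-0.1075,0.3656,0.0125,0,0,0.5539,0.6],[-0.1075,0.3656,0.0125,0,0,0.5539,0.6],[-0.1075,0.3656,0.0125,0,0,0.5539,0.6],[-0.1075,0.3656,0.0125,0,0,0.5539,0.6]]}}

```text
time: 26.82
eef_pos: [0.5499, 0.3372, 0.1468]
tcp_rot: [0.548, 0.836, -0.0, -0.0]
contact_force: [0.1, 0.1, 0.5]
opening: 0.603
finger_force: 0.0
```

```bash
python3 to.py .5505 .3375 .0313 0.41
```

```text
yaw_y 0.4103 q [ 0.39  0.3   1.72 -0.    1.12 -0.02] z-axis [-7.e-04 -3.e-04 -1.e+00]
shift [1.000e-04 8.000e-04 1.155e-01]
rot [-0.0008 -0.      0.0003]
```

Scaled: 0.117 m / 0.8 = 0.1463, 0.115 m / 0.8 = 0.1438.

Call:
{"op": "creep_tool", "data": {"increments": [[0,0,0.05,0,0,0,0.6],[0,0,0.1,0,0,0,0.6],[0,0,0.1313,0,0,0,0.6],[0,0,0.1438,0,0,0,0.6],[0,0,0.1463,0,0,0,0.6],[0,0,0.1463,0,0,0,0.6]], "grip_force": 30}}

```text
time: 27.58
eef_pos: [0.551, 0.3379, 0.0317]
tcp_rot: [0.548, 0.836, 0.001, 0.001]
contact_force: [-0.2, -0.3, 0.4]
opening: 0.602
finger_force: 0.0
```

Call:
{"op": "creep_tool", "data": {"increments": [[0,0,0,0,0,0,0.4],[0,0,0,0,0,0,0.25],[0,0,0,0,0,0,0.1],[0,0,0,0,0,0,0],[0,0,0,0,0,0,0],[0,0,0,0,0,0,0]]}}

```text
time: 28.32
eef_pos: [0.5505, 0.3377, 0.0309]
tcp_rot: [0.548, 0.836, 0.0, 0.0]
contact_force: [0.2, -0.3, 3.2]
opening: 0.185
finger_force: 33.4
```

```bash
python3 to.py .5505 .3375 .0313 0.41
```

Run:
```python
from h import *
s=ctrl.read_camera("scene"); t=ctrl.read_camera("top")
z=lambda c,r,q:cv2.resize(c["pixels"][r:r+75,q:q+100,::-1],None,fx=4,fy=4,interpolation=2)
cv2.imwrite("pics/grip.png",np.hstack([z(s,130,390),z(t,170,80)]))
```

```text
yaw_y 0.41 q [ 0.39  0.45  1.77 -0.    0.93 -0.02] z-axis [ 9.e-04  3.e-04 -1.e+00]
shift [-0.0002 -0.0001 -0.0004]
rot [ 0.0009  0.     -0.    ]
```

View pics/grip.png

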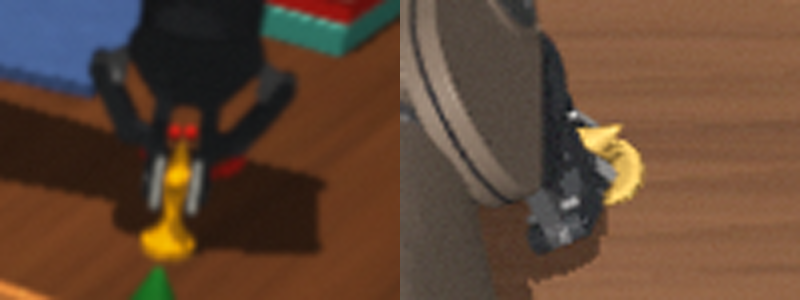

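Careful with the scale: shifts go in shares of 0.8 m and turns go in shares of 120 degrees. That gives: -0.304 m / 0.8 = -0.38, -0.12 m / 0.8 = -0.15, 0.03 rad / 2.0944 = 0.0143.

Call:
{"op": "creep_tool", "data": {"increments": [[0,0,-0.025,0,0,0,0],[0,0,-0.075,0,0,0,0],[0,0,-0.125,0,0,0,0],[-0.0375,-0.0163,-0.15,0,0,0.0143,0],[-0.0938,-0.04,-0.15,0,0,0.0382,0],[-0.15,-0.065,-0.15,0,0,0.0621,0],[-0.2075,-0.0888,-0.15,0,0,0.0859,0],[-0.265,-0.1138,-0.15,0,0,0.1098,0],[-0.3225,-0.1388,-0.15,0,0,0.1337,0],[-0.38,-0.1625,-0.15,0,0,0.1576,0]]}}

```text
time: 29.68
eef_pos: [0.5514, 0.0055, 0.1508]
tcp_rot: [0.679, 0.734, 0.0, -0.0]
contact_force: [-0.3, 0.6, -0.7]
opening: 0.183
finger_force: 32.8
```

```bash
python3 to.py .5525 -.0522 .0839 .032
```

```text
yaw_y 0.0785 q [-0.17  0.1   1.95  0.    1.09 -0.25] z-axis [ 0.  0. -1.]
shift [-0.0576 -0.0034  0.0669]
rot [ 0.     -0.      0.0465]
```

Scaled: -0.0565 m / 0.8 = -0.0706, -0.05 m / 0.8 = -0.0625, 0.046 rad / 2.0944 = 0.022.

Call:
{"op": "creep_tool", "data": {"increments": [[-0.0375,-0.0025,0,0,0,0.0095,0],[-0.0625,-0.0038,0,0,0,0.022,0],[-0.0706,-0.0043,0,0,0,0.022,0],[-0.0706,-0.0043,0,0,0,0.022,0],[-0.0706,-0.0043,0,0,0,0.022,0]]}}

```text
time: 30.3
eef_pos: [0.553, -0.0486, 0.1502]
tcp_rot: [0.695, 0.719, 0.0, -0.0]
contact_force: [-0.3, 0.1, -1.4]
opening: 0.183
finger_force: 32.8
```

```bash
python3 to.py .5525 -.0522 .0839 .032
python3 m3.py star 0.119 0.03
```

Run:
```python
from h import *
for k in("top","scene"):
    ctrl.read_camera(k); print(k,[(np.round(d["position"],4).tolist(),round(d["conf"],2)) for d in ctrl.mark_of(k,"plinth")+ctrl.mark_of(k,"star")])
```

```text
yaw_y 0.0353 q [-0.27  0.11  1.94  0.    1.09 -0.31] z-axis [-3.e-04  4.e-04 -1.e+00]
shift [-0.0036 -0.0006  0.0663]
rot [-0.0003 -0.0004  0.0033]
top none
scene 296 [551.1  -49.59   0.61] 0.69
top []
scene [([0.5452, 0.1454, 0.0065], 0.74), ([0.5535, -0.056, 0.0079], 0.66), ([0.5528, -0.0492, 0.1203], 0.52)]
```

Scaled: 0.066 m / 0.8 = 0.0825, -0.0035 m / 0.8 = -0.0044.

Call:
{"op": "creep_tool", "data": {"increments": [[-0.0025,0,0.025,0,0,0,0],[-0.0044,0,0.05,0,0,0,0],[-0.0044,0,0.0688,0,0,0,0],[-0.0044,0,0.0763,0,0,0,0],[-0.0044,0,0.08,0,0,0,0],[-0.0044,0,0.0819,0,0,0,0],[-0.0044,0,0.0825,0,0,0,0],[-0.0044,0,0.0825,0,0,0,0]]}}

```text
time: 31.8
eef_pos: [0.5535, -0.0532, 0.0848]
tcp_rot: [0.695, 0.719, 0.0, 0.0]
contact_force: [0.2, -0.4, -1.3]
opening: 0.183
finger_force: 32.8
```

```bash
python3 to.py .5525 -.0522 .0839 .032
```

Run:
```python
from h import *
s=ctrl.read_camera("scene")
z=lambda c,r,q:cv2.resize(c["pixels"][r:r+90,q:q+120,::-1],None,fx=5,fy=5,interpolation=2)
cv2.imwrite("pics/pl.png",z(s,180,290))
```

```text
yaw_y 0.0341 q [-0.28  0.2   1.98 -0.    0.97 -0.31] z-axis [ 8.e-04 -2.e-04 -1.e+00]
shift [ 0.001  -0.001   0.0009]
rot [0.0008 0.0003 0.0021]
```

View pics/pl.png

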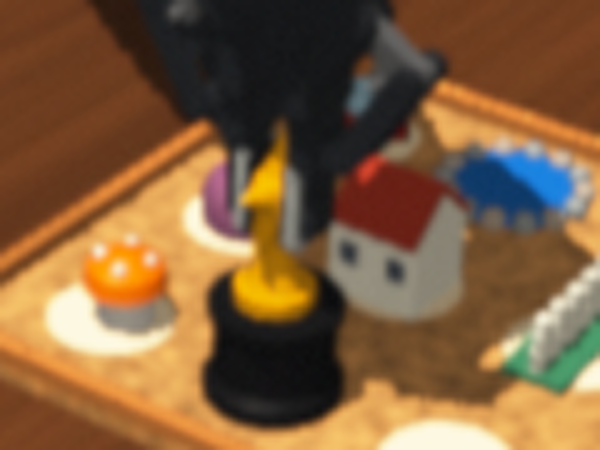

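The star's foot, at about (275,293), sits centred on the plinth top. I'll lower it the last millimetre and release.

Scaled: -0.12 m / 0.8 = -0.15, -0.08 m / 0.8 = -0.1.

Call:
{"op": "creep_tool", "data": {"increments": [[0,0,0.0013,0,0,0,0],[0,0,0.0019,0,0,0,0],[0,0,0.0019,0,0,0,0],[0,0,0.0019,0,0,0,0.25],[0,0,0.0019,0,0,0,0.45],[0,0,0.0019,0,0,0,0.45],[0,0,-0.0375,0,0,0,0.45],[0,0,-0.1,0,0,0,0.45],[0,0,-0.15,0,0,0,0.45],[0,0,-0.15,0,0,0,0.45]]}}

```text
time: 33.1
eef_pos: [0.5557, -0.0538, 0.2089]
tcp_rot: [0.695, 0.719, 0.002, 0.004]
contact_force: [0.1, 0.3, -0.1]
opening: 0.449
finger_force: 0.0
```

Call:
{"op": "creep_tool", "data": {"increments": [[-0.25,-0.125,0,0,0,0,0.45],[-0.375,-0.125,0,0,0,0,0.45],[-0.375,-0.125,0,0,0,0,0.45],[-0.375,-0.125,0,0,0,0,0.45],[-0.375,-0.125,0,0,0,0,0.45],[-0.375,-0.125,0,0,0,0,0.45],[-0.375,-0.125,0,0,0,0,0.45]]}}

```text
time: 33.98
eef_pos: [0.4629, -0.3559, 0.2027]
tcp_rot: [0.695, 0.719, 0.0, -0.001]
contact_force: [1.1, 0.5, -0.2]
opening: 0.447
finger_force: 0.0
```

```bash
python3 m3.py house 0.008 0.03 .549 .048; python3 m3.py tree 0.008 0.03 .631 .15;python3 m3.py stone 0.008 0.03 .464 .045;python3 m3.py star 0.053 0.03 .5525 -.052
```

Run:
```python
from h import *
t=ctrl.read_camera("top"); s=ctrl.read_camera("scene")
z=lambda c,r,q,f=2.5:cv2.resize(c["pixels"][r:r+160,q:q+160,::-1],None,fx=f,fy=f,interpolation=2)
cv2.imwrite("pics/end.png",np.hstack([z(t,135,195),z(s,170,290)]))
```

```text
top 641 [ 5.4746e+02  4.6300e+01 -1.1000e-01] 0.18
scene 734 [546.64  46.02  -0.  ] 0.06
top 424 [6.2881e+02 1.5032e+02 4.4000e-01] 0.16
scene 492 [6.3039e+02 1.5188e+02 2.9000e-01] 0.12
top 413 [4.6502e+02 4.6570e+01 7.0000e-02] 0.12
scene 158 [4.6422e+02 4.4560e+01 2.9000e-01] 1.08
top 361 [ 5.5163e+02 -5.1320e+01  3.2000e-01] 0.4
scene 357 [ 5.5359e+02 -5.3330e+01  5.4000e-01] 0.39
```

View pics/end.png

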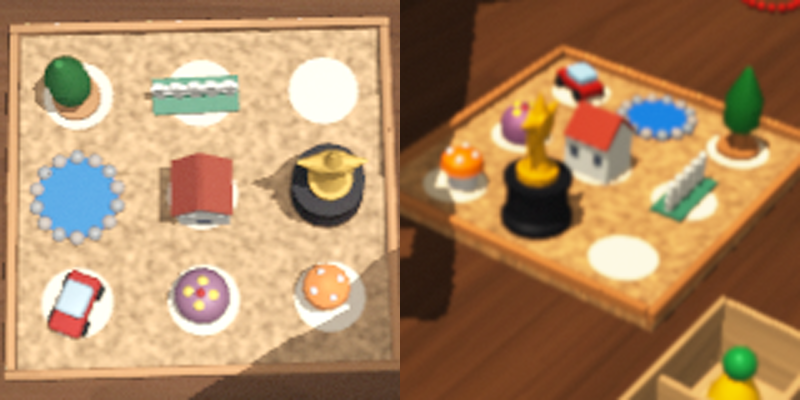

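The final picture shows the house on the middle spot (200,190), the tree behind the pond (72,90), the stone in front of the house (202,296) and the star on the plinth (330,180). All four are upright and centred to about 2–3 mm, and the car, toadstool and fence haven't moved.

Call:
{"op": "creep_tool", "data": {"increments": [[0,0,0,0,0,0,0.45],[0,0,0,0,0,0,0.45],[0,0,0,0,0,0,0.45],[0,0,0,0,0,0,0.45]]}}

```text
time: 35.38
eef_pos: [0.4635, -0.3564, 0.2043]
tcp_rot: [0.695, 0.719, -0.0, 0.0]
contact_force: [0.0, -0.3, 0.1]
opening: 0.447
finger_force: 0.0
```

```bash
python3 -c "from plant import ctrl; print(ctrl.sign_off())"
```

```text
the job is handed in; nothing more can be done
None
```

The scene is set and handed in at about 35 s: house, tree, stone and star stand upright in their places, each within about 3 mm of centre by the cameras, and the car, toadstool and fence were left where they stood.

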